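Roll the coffee station home and set its brake

ROBOT

A 6-joint arm with a two-finger parallel gripper is mounted at the origin on the work surface. World frame = base frame: x ahead of the robot, y to its left, z up, the work surface at z = 0. Lengths are in m, angles in rad, forces in N, time in s.
With the tool pointing down it reaches from about 0.35 to 0.775 m from the base axis. Payload 5.5 kg.
Tool frame: the origin (TCP) lies at the very end of the fingers, on their centre line; the grasp point (between the pads) lies env.hold_point_z behind it (env.hold_point_z is the distance from the TCP to the grasp point, in m); z points along the fingers, y is the line along which they close (so a half turn about z gives the same grasp; the last joint's range is limited). The gripper opens to 85 mm and grips with 20 to 120 N. Pads are 22 mm wide; open, the fingers measure 114 mm over their backs; the gripper's body (76 mm by 85 mm) begins 54 mm behind the grasp point. The pads swing forward as they close: fully open they stand 13 mm farther back than shut.
Start: joints at [1.197, 0.313, 0.046, 1.304, 0, 1.431], TCP at [0.133, 0.559, 0.231] pointing down, gripper open.
Joint ranges: [-2.76, 2.76], [-0.86, 1.69], [-1.03, 1.26], [-2.2, 2.34], [-1.47, 1.5], [-3.14, 3.14]. Speed limits (rad/s): [2.57, 2.57, 3.14, 3.14, 3.14, 3.14].

INTERFACE

Orientations are given as a unit quaternion [w, x, y, z].
In Python, from workcell import env gives the robot as it stands.
- The arm moves only by the tool carry_out, never from a script. Its argument "steps" is a list of rows, each a list of 3 entries, a list of its own where there are three numbers: the turn, a rotation vector about the tool's x, y, z in degrees, then the shift along the tool's x, y, z in cm, then the closure in counts, from 0 (fully open) to 255 (shut). A call has exactly 8 rows; each row is the pose to reach, as a shift and turn from the pose commanded when the call began, along the tool's axes at that moment; what a row does not reach only later rows make up. A row lasts 1/8 s, in which the tool goes at most 62.5 mm and 10.7 degrees, less where a joint would pass 70% of its speed; a pose out of reach is approached as far as the arm can. A call with a gripper value outside its range is refused whole. The fingers move at their own pace and stop on an object; "force" is the grip in N (left out, the last holds). Time passes only in rows, so rows that repeat a pose let the fingers close, or fill a call up. It gives the time, the measured TCP pose, the force, the opening and the grip force at its end, in the units of the state.
- env.get_state(): the state, without advancing time (a new reading comes with each control period).
- env.read_camera(name): name is "scene" or "top" or "wrist"; returns (picture, depth): 420x560x3 uint8, red, green, blue; 420x560 float32, m along the optical axis (not along the pixel's ray), 0 where there is no reading.
- env.get_calibration(name): a dict with "fx", "fy", "cx", "cy" (pixels), "D" ([k1, k2, p1, p2, k3] as OpenCV has them; the pictures are not rectified), "origin" and "orientation" of the camera in the world. Camera axes: x right, y up, looking along -z (the intrinsics and any distortion apply to the point x, -y, -z); pixel columns grow to the right and rows downward; lengths in m; the calibration is good to about 2 mm. A picture is of the moment at which its call begins: read the wrist's pose just before it. get_calibration takes no time and is no camera call; for the wrist camera it gives the pose at the moment of the call.
- env.hand_in(): hands the job in; it is judged then, once.
The state is a dict: "clock": time; "joint_pos": joint angles; "qvel": joint speeds; "tau": joint torques, N m; "tcp_pos": TCP position; "orientation": TCP orientation; "wrist_force": force on the tool from outside, world axes, zero at the start; "ft_torque": the same for the moment, N m; "finger_gap": finger opening in m; "grip_force": force on a finger pad.
Only numpy, scipy, OpenCV 4.12 (cv2) and the standard library are available. Lean on these libraries where they do the work, as an engineer would, in place of code of your own. Each camera call takes 0.05 s, during which the arm holds its last target. There are 200 camera calls.

TASK

The coffee warmer stands on a roll-out tray that has been pulled forward and parked with its brake lever kicked down. Flick the brake lever fully up to free the tray, roll the tray back gently until it rests against the rubber buffers of its end stop with the glass carafe still standing on the hot plate, then press the brake lever down until the brake foot bites firmly, without forcing it. Leave the plates, the paddle and the cup organiser alone.

Things in the scene. Friction and masses are not known exactly. Their poses are not given: they have to be found in the camera images.
- lever (a joint): brake lever angle about its level pin, rad: 0 = fully up (0.5 rad above level, end stop), 0.5 = level, 0.85 = lowest stop. Starts down, brake on, near 0.51. Stiff hinge, stays where left; about 5 N square to the paddle moves it freely. Pressing drives the foot down 10 mm per rad. Where the foot meets the pad at home varies, about 0.2 to 0.7: to be felt. Let go, it springs back slightly
- lever_paddle (a point): centre of the paddle on the lever's free end: dark rubber, 28 mm along the lever, 22 mm wide, 10 mm thick, 78 mm from the pin on the robot's side; the dark steel arm to it is 14 mm wide, 8 mm thick. About 50 mm above the counter when parked, free at both sides and below. Its frame turns with the lever and equals the tray's when the lever is fully up
- lever_hinge (a point): centre of the lever's pin (along y), between two dark steel cheeks at the tray's front right corner seen from the robot; 50 mm above the counter, 10 mm in front of the tray's front face, 100 mm right of its middle. Axes as tray_front. The cheeks reach 24 mm from the pin towards the paddle
- tray_front (a point): middle of the flat front face of the steel tray (towards the robot, 300 mm wide, 12 to 48 mm above the counter), the place to push; the point is 30 mm above the counter. x points the way the tray rolls home, y to the tray's left, z up. The white warmer (185 x 180 mm, top 95 mm above the counter) begins 67 mm behind this face
- tray (a joint): travel of the tray along its track from where it is parked, m; grows as it rolls home. Home, against the buffers, is at 0.09 to 0.13. Free, it rolls at a push of about 2.5 N; with the brake on it stays put under a light push
- stop: aluminium end stop across the track behind the tray, 300 mm wide, 38 mm high, fixed, with two rubber buffers that the tray's back edge (260 mm behind its front face) meets at home. Its origin lies 260 mm in front of the buffers, on the counter: where the middle of the tray's front face stands when home. Axes as tray_front. The buffers give 1 mm per 5 N; over 25 N is slamming
- foot: rubber brake foot, 20 mm across, under the lever near its pin; origin at its underside, 14.5 mm above the counter with the lever up. Once it meets the pad, the force at the paddle climbs, 1 to 2 N per further mm of paddle travel. 8 to 11 N square to the paddle then sets the brake firmly; above about 17 N overloads the foot (100 N on it). Rubbing of the paddle can add to the force felt
- hotplate (a point): centre of the warmer's round hot plate (136 mm across), 95 mm above the counter; rides with the tray
- carafe_mid (a point): centre, half-way up, of the empty glass carafe (136 mm across, 128 mm high, 0.4 kg, black handle), standing loose on the hot plate
- plates_mid (a point): two stacked white plates 170 mm across, 28 mm high together: point at the centre of the lower one, 10 mm up
- plate_top_mid (a point): centre of the upper plate of that stack
- paddle_mid (a point): wooden serving paddle, 330 x 110 x 14 mm, lying flat: its middle
- organiser: blue plastic cup organiser with a hinged cover, 170 x 260 x 125 mm, standing on the counter: origin at the centre of its underside
Things that resemble listed ones, but are neither listed nor needed, are in the scene too. Of the things like the part that bears carafe_mid, leave any that is orange or purple; of the rest the larger one is meant.

How it is judged:
By the outcome, as a careful person would: the job done as asked, in the order asked, and still so for the second after the job is handed in, with the robot touching nothing.
It also fails if it takes over 72 s, if anything falls off the work surface, if the arm or the gripper's body presses on something with over 40 N, if the wrist force passes 120 N, or if a joint passes its speed limit or range.

## Working session

There is one attempt and no reset: what is moved stays moved. The work goes in short steps, Python scripts to look and compute and a tool call to move; the robot and the scene stay as the last step left them, time stands still between calls to the robot, and variables do not carry over. Pictures are saved under pics/ and viewed, at most 10 in all, crops included, and the job is handed in when it is done.

Besides the shell and the picture viewer there is one more tool, called after "Call:" as name(argument=value, ...) on one line, values as JSON. carry_out: Moves the arm, as the interface text tells. Its arguments: {"type":"object","properties":{"steps":{"type":"array","items":{"type":"array"}},"force":{"type":"number"}},"required":["steps"]}

```bash
mkdir -p pics; cat > h.py <<'E'
import numpy as np,cv2
from workcell import env
from scipy.spatial.transform import Rotation as R
def rot(q): return R.from_quat([q[1],q[2],q[3],q[0]]).as_matrix()
def ray(c,px):
    K=np.array([[c['fx'],0,c['cx']],[0,c['fy'],c['cy']],[0,0,1.]])
    p=cv2.undistortPoints(np.array(px,float).reshape(-1,1,2),K,np.array(c['D'],float)).reshape(-1,2)
    d=np.c_[p[:,0],-p[:,1],-np.ones(len(p))]
    return np.array(c['origin']),d@rot(c['orientation']).T
def plane(c,px,z):
    o,d=ray(c,px); return o+d*((z-o[2])/d[:,2])[:,None]
def dep(c,D,px):
    o,d=ray(c,px); return np.array([o+d[i]*D[int(p[1]),int(p[0])] for i,p in enumerate(px)])
def proj(c,P):
    K=np.array([[c['fx'],0,c['cx']],[0,c['fy'],c['cy']],[0,0,1.]])
    q=(np.atleast_2d(P)-np.array(c['origin']))@rot(c['orientation']); q=q*[1,-1,-1]
    return cv2.projectPoints(q,np.zeros(3),np.zeros(3),K,np.array(c['D'],float))[0].reshape(-1,2)
def save(n,a): cv2.imwrite('pics/'+n,cv2.cvtColor(a,cv2.COLOR_RGB2BGR))
E
python3 - <<'E'
from h import *
for n in('scene','top'):
    a,D=env.read_camera(n); save(n+'0.png',a); np.savez(n+'0.npz',a=a,D=D)
    c=env.get_calibration(n); print(n,c)
s=env.get_state(); print(s, env.hold_point_z)
E
```

```text
scene {'fx': 436.1842052350742, 'fy': 436.1842052350742, 'cx': 280.5157684999951, 'cy': 213.4190109526972, 'D': array([0.04687836, 0.        , 0.        , 0.        , 0.        ]), 'origin': array([ 0.8883015 , -0.59485356,  1.01605177]), 'orientation': array([0.91129121, 0.30597426, 0.08219408, 0.2630061 ])}
top {'fx': 494.1335105371838, 'fy': 494.1335105371838, 'cx': 273.5954641902215, 'cy': 209.79308670785895, 'D': array([-0.15795669,  0.        ,  0.        ,  0.        ,  0.        ]), 'origin': array([ 0.30475883, -0.00556418,  1.33247504]), 'orientation': array([ 0.71133654,  0.06375717, -0.06529268, -0.69690187])}
{'clock': 0.1, 'joint_pos': array([1.19738454e+00, 3.13926093e-01, 4.50856758e-02, 1.30358356e+00,
       6.32098291e-06, 1.43120373e+00]), 'qvel': array([-4.20863099e-04, -1.64750082e-03,  3.09957145e-03,  9.22477140e-05,
        1.63261854e-04, -1.25233731e-03]), 'tau': array([ 1.92934822e-03, -4.81727314e+01,  2.99242580e+01,  1.27888739e-02,
       -1.47670089e-04, -8.74987421e-06]), 'tcp_pos': array([0.13306154, 0.55892859, 0.23049475]), 'orientation': array([-2.09523150e-04,  1.16643426e-01,  9.93173524e-01, -7.86396296e-04]), 'wrist_force': array([ 0.22942012, -0.13327998,  0.62736913]), 'ft_torque': array([ 0.00656166,  0.02109178, -0.04898838]), 'grip_force': 0.0, 'finger_gap': 0.08517137830614775} 0.0187
```

View pics/scene0.png

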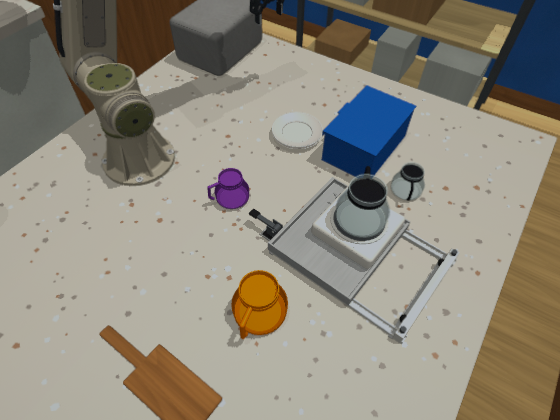

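View pics/top0.png

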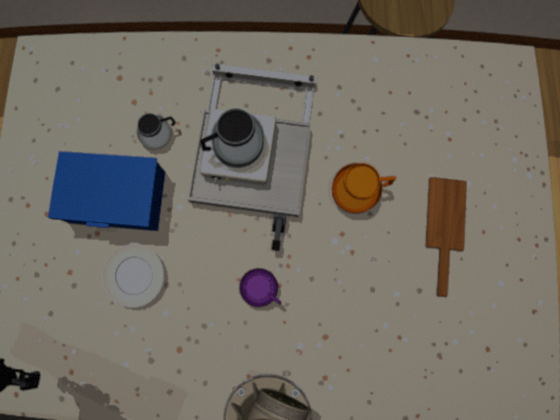

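The scene view shows the warmer's clear carafe at (362,208). Things that could be taken for it are the small clear one (410,180), the purple one (230,188) and the orange one (260,300). The larger clear one on the tray is meant. The brake lever is at (265,222) in the scene view and (279,233) in the top view, and it is the only one like it. Next I'll check it in one close crop.

```bash
python3 - <<'E'
from h import *
a=np.load('scene0.npz')['a'];b=np.load('top0.npz')['a']
A=cv2.resize(a[180:320,230:360],None,fx=3,fy=3,interpolation=cv2.INTER_CUBIC)
B=cv2.resize(b[180:320,180:310],None,fx=3,fy=3,interpolation=cv2.INTER_CUBIC)
save('crop1.png',np.hstack([A,B]))
E
```

```text
(no output)
```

View pics/crop1.png

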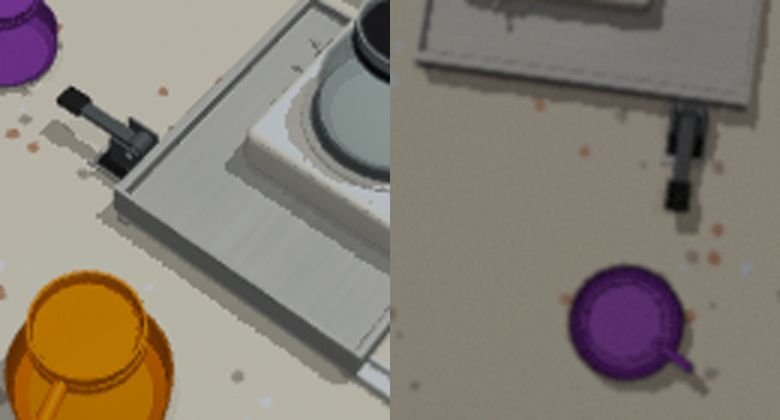

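The crop confirms the lever: dark arm and rubber paddle, paddle at scene (254,213) and top (276,245), with the tray's front corners visible. Next step is triangulating.

```bash
cat >> h.py <<'E'
def tri(c1,p1,c2,p2):
    o1,d1=ray(c1,[p1]);o2,d2=ray(c2,[p2]);d1=d1[0];d2=d2[0]
    t=np.linalg.lstsq(np.c_[d1,-d2],o2-o1,rcond=None)[0]
    a=o1+t[0]*d1;b=o2+t[1]*d2; return (a+b)/2,np.linalg.norm(a-b)
E
python3 - <<'E'
from h import *
S=env.get_calibration('scene');T=env.get_calibration('top')
DS=np.load('scene0.npz')['D'];DT=np.load('top0.npz')['D']
np.set_printoptions(precision=4,suppress=True)
for n,p,q in [('paddle',(254,213.3),(276,245)),('Rcorner',(269.3,244),(298.3,215.3)),('Lcorner',(331.7,182),(190.5,201))]:
    print(n,tri(S,p,T,q),dep(S,DS,[p]),dep(T,DT,[q]))
print('edge48',plane(T,[(190.5,201),(298.3,215.3)],.048))
# edge by rough fit along tray front in top image: depth step
print('stop top', plane(T,[(217,68),(313,76)],.038), 'orgpurple',plane(T,[(259,287)],.03), 'plates',plane(T,[(135,277)],.02))
print('carafe',tri(S,(367,190),T,(236,126)))
a=np.load('top0.npz')['a'].astype(int);d=a.sum(2)
print(d[205:262,268:292:2])
E
```

```text
paddle (array([ 0.4496, -0.0132,  0.0501]), np.float64(0.0027420497870015827)) [[ 0.4524 -0.0146  0.0541]] [[ 0.4478 -0.0141  0.0576]]
Rcorner (array([ 0.5336, -0.0696,  0.0363]), np.float64(0.007426061006268233)) [[ 0.5397 -0.0722  0.0461]] [[ 0.5308 -0.0721  0.0361]]
Lcorner (array([0.5684, 0.2217, 0.0268]), np.float64(0.007036772575127634)) [[0.5764 0.2102 0.044 ]] [[0.5653 0.2191 0.0282]]
edge48 [[ 0.5614  0.2157  0.048 ]
 [ 0.5288 -0.0715  0.048 ]]
stop top [[ 0.9528  0.1641  0.038 ]
 [ 0.9332 -0.1102  0.038 ]] orgpurple [[0.3394 0.0281 0.03  ]] plates [[0.357  0.3608 0.02  ]]
carafe (array([0.7137, 0.0888, 0.2165]), np.float64(0.003389451509272415))
[[351 354 349 350 351 352 351 349 353 353 354 356]
 [355 350 353 356 358 356 349 350 356 348 350 355]
 [345 323 331 352 352 349 352 352 357 352 352 351]
 [350 335 339 349 341 326 338 342 351 347 351 362]
 [341 351 353 356 343 337 340 339 333 323 334 355]
 [279 321 337 351 349 354 355 352 337 330 334 341]
 [181 224 240 258 291 341 346 345 349 350 350 346]
 [132 143 149 146 195 230 249 263 307 326 344 343]
 [201 183 162 130 137 145 14
[... 1771 characters left out ...]
 48  43  41 226 263 363 373 377 373]
 [356 337 148  81  48  58 229 256 357 377 376 376]
 [358 342 264 192 118 124 240 248 348 376 374 372]
 [366 365 337 300 216 216 248 252 357 375 381 378]
 [373 377 369 345 250 257 249 253 352 378 373 371]
 [376 371 372 365 248 258 253 256 356 380 374 377]
 [375 376 377 362 254 252 255 272 364 377 337 348]
 [379 373 376 359 251 252 248 281 370 364 307 311]
 [375 373 380 363 261 258 256 281 374 356 285 300]
 [375 371 373 366 292 276 277 302 377 365 292 301]
 [376 372 375 370 348 345 335 355 380 373 325 344]
 [371 377 372 377 380 372 381 374 370 372 360 365]
 [375 375 377 379 374 373 375 374 372 379 376 378]
 [381 373 376 376 377 371 374 369 372 374 376 376]]
```

```bash
cat >> h.py <<'E'
np.set_printoptions(precision=4,suppress=True)
def to(P,yaw=None):
    """shift (tool cm) and turn (deg about tool z) from now to world P, tool down with tool y at yaw deg from world y"""
    s=env.get_state();M=rot(s['orientation'])
    r='' if yaw is None else (lambda Y:R.from_matrix(M.T@np.c_[np.cross(Y,[0,0,-1]),Y,[0,0,-1]]).as_rotvec(degrees=True))(np.array([-np.sin(np.radians(yaw)),np.cos(np.radians(yaw)),0]))
    print('to',P,'turn',r,'shift cm',M.T@(np.array(P)-s['tcp_pos'])*100)
E
python3 - <<'E'
from h import *
S=env.get_calibration('scene');T=env.get_calibration('top');W=env.get_calibration('wrist')
s=env.get_state();M=rot(s['orientation'])
print('cam in tool',M.T@(W['origin']-s['tcp_pos']),'axes',M.T@rot(W['orientation']),W['fx'],W['cx'],W['cy'],W['D'])
to([.36,.28,.231],-5);to([.40,-.0,.26],-5)
# front edge fit: dark transition along columns in top
a=np.load('top0.npz')['a'];g=cv2.GaussianBlur(a.sum(2).astype(float),(1,3),0)
def edge(c0,c1,f,sign):
    pts=[]
    for c in range(c0,c1,3):
        r0=int(f(c));seg=g[r0-6:r0+7,c];d=sign*np.diff(seg);k=d.argmax();pts.append((c+.0,r0-6+k+.5))
    return pts
# front edge bright->dark
p=edge(195,272,lambda c:201+(c-190.5)*.133,-1)
P=plane(T,p,.048);k=cv2.fitLine(P[:,:2].astype(np.float32),cv2.DIST_HUBER,0,.001,.001).ravel();print('front',k,np.degrees(np.arctan2(-k[0],k[1])))
for a_,b_ in [((219,76),(210,115)),((309,82),(305,120)),((310,122),(300,214)),((203,112),(191,200))]:
    Q=plane(T,[a_,b_],.03);v=Q[0]-Q[1];print(Q[:,:2].ravel(),np.degrees(np.arctan2(v[1],v[0])))
E
```

```text
cam in tool [ 0.0824  0.0009 -0.143 ] axes [[-0.0007  0.9472  0.3207]
 [ 1.      0.0004  0.0008]
 [ 0.0006  0.3207 -0.9472]] 323.36533544492136 279.9396848900066 205.32785877685595 [0.0207 0.     0.     0.     0.    ]
to [0.36, 0.28, 0.231] turn [-0.0912 -0.0201 -8.3969] shift cm [-28.5389 -21.8759  -0.0219]
to [0.4, -0.0, 0.26] turn [-0.0912 -0.0201 -8.3969] shift cm [-38.9169 -48.1918  -2.882 ]
front [0.1166 0.9932 0.5516 0.1033] -6.696786
[0.9316 0.1581 0.8119 0.1777] -9.276405970792256
[ 0.918  -0.0994  0.8022 -0.0885] -5.3932311551663075
[ 0.7966 -0.1025  0.5355 -0.0769] -5.596382595746102
[0.8206 0.1979 0.5677 0.2176] -4.457882480101038
```

Call:
carry_out(steps=[[[0,0,-1],[-4,-3,0],0],[[0,0,-3],[-9,-7,0],0],[[0,0,-5],[-14,-11,0],0],[[0,0,-7],[-19,-14.5,0],0],[[0,0,-8],[-24,-18.5,0],0],[[0,0,-8],[-28.5,-22,0],0],[[0,0,-8],[-32,-27,0],0],[[0,0,-8],[-35,-32,1],0]])

```text
clock: 1.1
tcp_pos: [0.4007, 0.1652, 0.2215]
orientation: [0.001, 0.047, 0.999, 0.0]
wrist_force: [1.5, -0.3, -1.1]
finger_gap: 0.0856
grip_force: 0.0
```

```bash
python3 - <<'E'
from h import *
print(env.get_state()['tcp_pos']);to([.42,.07,.21],-5.4)
E
```

```text
[0.4007 0.1652 0.2215]
to [0.42, 0.07, 0.21] turn [ 0.0248  0.0786 -0.0072] shift cm [-2.8142 -9.2948  1.146 ]
```

Call:
carry_out(steps=[[[0,0,0],[-1,-4,0.5],0],[[0,0,0],[-2,-7,1],0],[[0,0,0],[-2.8,-9.3,1.2],0],[[0,0,0],[-2.8,-9.3,1.2],0],[[0,0,0],[-2.8,-9.3,1.2],0],[[0,0,0],[-2.8,-9.3,1.2],0],[[0,0,0],[-2.8,-9.3,1.2],0],[[0,0,0],[-2.8,-9.3,1.2],0]])

```text
clock: 2.1
tcp_pos: [0.4186, 0.0723, 0.2093]
orientation: [0.0, 0.047, 0.999, 0.0]
wrist_force: [1.6, -0.5, -0.0]
finger_gap: 0.0853
grip_force: 0.0
```

```bash
python3 - <<'E'
from h import *
import pickle
c=env.get_calibration('wrist');a,D=env.read_camera('wrist');save('w1.png',a);pickle.dump((c,a,D),open('w1.pkl','wb'))
s=env.get_state();print(s['tcp_pos']);to([.42,-.10,.21],-5.4)
E
```

```text
[0.4186 0.0722 0.2093]
to [0.42, -0.1, 0.21] turn [0.007  0.0016 0.0513] shift cm [ -1.741  -17.1287  -0.0713]
```

View pics/w1.png

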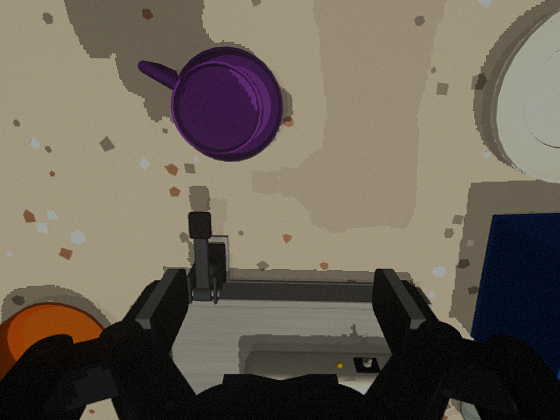

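The wrist view shows the paddle at (200,225), the arm running to the cheeks at (203,290) and the tray front face along rows 280–300. The purple carafe at (228,103) is clear of it. I'll take the second view from above the paddle.

Call:
carry_out(steps=[[[0,0,0],[-0.5,-3,0],0],[[0,0,0],[-1.5,-6,0],0],[[0,0,0],[-2.2,-8,0.5],0],[[0,0,0],[-2.2,-8.5,1],0],[[0,0,0],[-2.2,-8.5,1],0],[[0,0,0],[-2.2,-8.5,1],0],[[0,0,0],[-2.2,-8.5,1],0],[[0,0,0],[-2.2,-8.5,1],0]])

```text
clock: 3.15
tcp_pos: [0.4327, -0.0145, 0.1995]
orientation: [0.0, 0.047, 0.999, 0.0]
wrist_force: [-0.2, 0.1, 0.6]
finger_gap: 0.0851
grip_force: 0.0
```

```bash
python3 - <<'E'
from h import *
import pickle
c=env.get_calibration('wrist');a,D=env.read_camera('wrist');save('w2.png',a);pickle.dump((c,a,D),open('w2.pkl','wb'))
C={}
for n in('w1','w2'):
    c,a,D=pickle.load(open(n+'.pkl','rb'))
    g=a.max(2); roi=np.zeros_like(g)
    u,v=proj(c,[.4496,-.0132,.052])[0]; print(n,'pred',u,v)
    u,v=int(u),int(v); roi[v-35:v+35,u-25:u+25]=1
    m=((g<42)&(roi>0)).astype(np.uint8)
    k,l,st,ce=cv2.connectedComponentsWithStats(m); i=1+st[1:,4].argmax();print(st[i],ce[i]);C[n]=(c,ce[i])
    print('depth pt',dep(c,D,[ce[i]]))
print(tri(*C['w1'],*C['w2']))
# front face line in w1: bright->dark top edge of tray
c,a,D=pickle.load(open('w1.pkl','rb'))
pts=[(x,y) for x in range(235,370,8) for y in range(265,312,3)]
P=dep(c,D,pts)
for x in (240,300,360): print(x,[(y,int(a[y,x].sum()),dep(c,D,[(x,y)])[0].round(3).tolist()) for y in range(270,310,4)])
E
```

```text
w1 pred 196.95570567450625 223.67834025231286
[189 212  32  46 778] [203.2879 231.5321]
depth pt [[ 0.4576 -0.0076  0.0544]]
w2 pred 282.2429173624149 205.9025186586485
[273 193  23  30 623] [284.2215 207.4494]
depth pt [[ 0.4508 -0.0114  0.0536]]
(array([ 0.4577, -0.0109,  0.0447]), np.float64(0.007375255141760835))
240 [(270, 270, [0.535, 0.013, 0.0]), (274, 287, [0.541, 0.012, -0.001]), (278, 229, [0.546, 0.011, -0.001]), (282, 166, [0.549, 0.011, 0.005]), (286, 122, [0.543, 0.014, 0.023]), (290, 138, [0.543, 0.015, 0.031]), (294, 127, [0.543, 0.016, 0.039]), (298, 118, [0.544, 0.017, 0.046]), (302, 377, [0.547, 0.017, 0.049]), (306, 327, [0.552, 0.016, 0.048])]
300 [(270, 276, [0.542, 0.086, 0.0]), (274, 278, [0.547, 0.086, 0.0]), (278, 271, [0.553, 0.085, 0.0]), (282, 148, [0.556, 0.085, 0.004]), (286, 140, [0.553, 0.084, 0.018]), (290, 139, [0.552, 0.084, 0.027]), (294, 139, [0.552, 0.083, 0.035]), (298, 121, [0.552, 0.083, 0.043]), (302, 357, [0.553, 0.082, 0.049]), (306, 378, [0.559, 0.082, 0.048])]
360 [(270, 440, [0.549, 0.16, -0.001]), (274, 286, [0.554, 0.16, 0.0]), (278, 276, [0.56, 0.16, -0.0]), (282, 164, [0.565, 0.159, 0.001]), (286, 139, [0.56, 0.156, 0.016]), (290, 132, [0.56, 0.154, 0.025]), (294, 133, [0.56, 0.152, 0.032]), (298, 123, [0.559, 0.15, 0.041]), (302, 270, [0.561, 0.149, 0.046]), (306, 378, [0.564, 0.148, 0.049])]
```

View pics/w2.png

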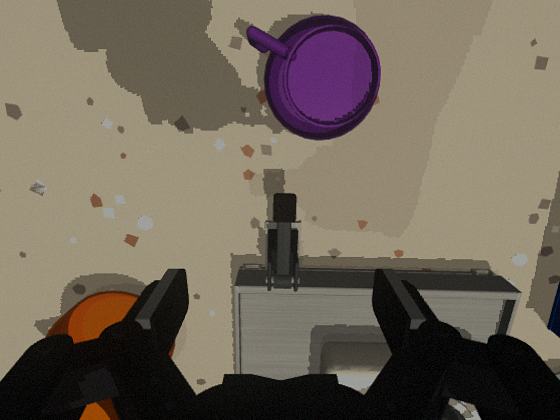

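The second wrist view shows the paddle centred between the fingers at (284,207), with the tray's front corners near (236,288) and (520,290). The first view's mask picked up part of the arm, so I'll use this one together with the top view.

```bash
python3 - <<'E'
from h import *
import pickle
c,a,D=pickle.load(open('w2.pkl','rb'));T=env.get_calibration('top')
c1=pickle.load(open('w1.pkl','rb'))[0]
print('paddle',tri(c,(285,207),T,(275,245.5)),tri(c,(285,207),c1,(200,225)),plane(c,[(285,207),(285,285)],.053))
print('corners',plane(c,[(236,289),(519,290)],.048),plane(c,[(236,289),(519,290)],.048).mean(0))
to([.4505,-.0125,.033],-6.5)
E
```

```text
paddle (array([ 0.4452, -0.0109,  0.0686]), np.float64(0.0010126770914846903)) (array([ 0.4514, -0.0107,  0.0512]), np.float64(0.0003595357299740604)) [[ 0.4506 -0.0107  0.053 ]
 [ 0.5352 -0.0182  0.053 ]]
corners [[ 0.5384 -0.0702  0.048 ]
 [ 0.5661  0.2235  0.048 ]] [0.5522 0.0766 0.048 ]
to [0.4505, -0.0125, 0.033] turn [0.0056 0.0154 1.142 ] shift cm [-1.7546  0.3704 16.6439]
```

Call:
carry_out(steps=[[[0,0,0],[-0.8,0.2,3],0],[[0,0,0],[-1.8,0.5,8],0],[[0,0,0],[-1.8,0.5,12],0],[[0,0,0],[-1.8,0.5,15],0],[[0,0,0],[-1.8,0.5,16.4],0],[[0,0,0],[-1.8,0.5,16.5],0],[[0,0,0],[-1.8,0.5,16.5],80],[[0,0,0],[-1.8,0.5,16.5],140]], force=20)

```text
clock: 4.2
tcp_pos: [0.4522, -0.0118, 0.0355]
orientation: [0.001, 0.047, 0.999, -0.0]
wrist_force: [1.0, 0.4, -0.0]
finger_gap: 0.0517
grip_force: 0.0
```

Call:
carry_out(steps=[[[0,0,0],[0,0,0],180],[[0,0,0],[0,0,0],220],[[0,0,0],[0,0,0],255],[[0,0,0],[0,0,0],255],[[0,0,0],[0,0,0],255],[[0,0,0],[0,0,0],255],[[0,0,0],[0,0,0],255],[[0,0,0],[0,0,0],255]], force=20)

```text
clock: 5.2
tcp_pos: [0.4514, -0.0121, 0.0348]
orientation: [0.0, 0.047, 0.999, -0.0]
wrist_force: [-1.3, -0.5, 5.3]
finger_gap: 0.0216
grip_force: 22.5
```

Call:
carry_out(steps=[[[0,0,0],[0,0,-0.5],255],[[0,0,0],[-0.06,0,-1],255],[[0,0,0],[-0.14,0,-1.5],255],[[0,0,0],[-0.25,0,-2],255],[[0,0,0],[-0.4,0,-2.5],255],[[0,0,0],[-0.55,0,-2.9],255],[[0,0,0],[-0.75,0,-3.3],255],[[0,0,0],[-0.9,0,-3.7],255]])

```text
clock: 6.2
tcp_pos: [0.4586, -0.0128, 0.0709]
orientation: [-0.001, 0.047, 0.999, -0.0]
wrist_force: [-0.1, -7.0, -8.4]
finger_gap: 0.0218
grip_force: 20.2
```

Call:
carry_out(steps=[[[0,0,0],[0,0,-0.1],255],[[0,0,0],[0,0,-0.2],255],[[0,0,0],[-0.1,0,-0.3],255],[[0,0,0],[-0.1,0,-0.4],255],[[0,0,0],[-0.1,0,-0.4],255],[[0,0,0],[-0.1,0,-0.4],255],[[0,0,0],[-0.1,0,-0.4],255],[[0,0,0],[-0.1,0,-0.4],255]])

```text
clock: 7.2
tcp_pos: [0.4608, -0.013, 0.0753]
orientation: [-0.0, 0.047, 0.999, -0.001]
wrist_force: [0.9, -4.9, -8.7]
finger_gap: 0.0221
grip_force: 20.1
```

Call:
carry_out(steps=[[[0,0,0],[-0.1,0,-0.3],255],[[0,0,0],[-0.1,0,-0.5],255],[[0,0,0],[-0.1,0,-0.5],120],[[0,0,0],[-0.1,0,-0.5],0],[[0,0,0],[-0.1,0,-0.5],0],[[0,0,0],[0,0,-2],0],[[0,0,0],[0.8,0,-6],0],[[0,0,0],[1.5,0,-10],0]])

```text
clock: 8.2
tcp_pos: [0.4457, -0.0109, 0.1774]
orientation: [0.0, 0.047, 0.999, 0.0]
wrist_force: [0.5, -0.7, -0.7]
finger_gap: 0.0852
grip_force: 0.0
```

```bash
python3 - <<'E'
from h import *
import pickle
c=env.get_calibration('wrist');a,D=env.read_camera('wrist');pickle.dump((c,a,D),open('w3.pkl','wb'))
b,DB=env.read_camera('scene')
save('m3.png',np.hstack([cv2.resize(b[180:280,220:320],(400,400)),cv2.resize(a[150:330,190:370],(400,400))]))
print(env.get_state()['tcp_pos'],proj(c,[.46,-.012,.09]))
u,v=proj(c,[.461,-.012,.092])[0]
for y in range(int(v)-30,int(v)+60,5): print(y,a[y,int(u)].sum(),dep(c,D,[(u,y)])[0])
E
```

```text
[ 0.4485 -0.0115  0.1807] [[279.4106 227.9968]]
200 398 [ 0.4658 -0.0126  0.0013]
205 442 [ 0.4715 -0.0131  0.0005]
210 66 [ 0.4446 -0.0104  0.0922]
215 80 [ 0.4474 -0.0107  0.0954]
220 71 [ 0.4506 -0.011   0.0972]
225 67 [ 0.4556 -0.0115  0.0947]
230 76 [ 0.4602 -0.0119  0.0934]
235 85 [ 0.4665 -0.0125  0.0885]
240 133 [ 0.4726 -0.0131  0.0846]
245 133 [ 0.479  -0.0137  0.0804]
250 134 [ 0.4854 -0.0143  0.0766]
255 137 [ 0.4916 -0.0149  0.0734]
260 130 [ 0.4979 -0.0155  0.0706]
265 135 [ 0.505  -0.0162  0.0665]
270 139 [ 0.5125 -0.017   0.0622]
275 134 [ 0.5195 -0.0176  0.059 ]
280 159 [ 0.5243 -0.0181  0.0596]
285 129 [ 0.5307 -0.0187  0.0579]
```

View pics/m3.png

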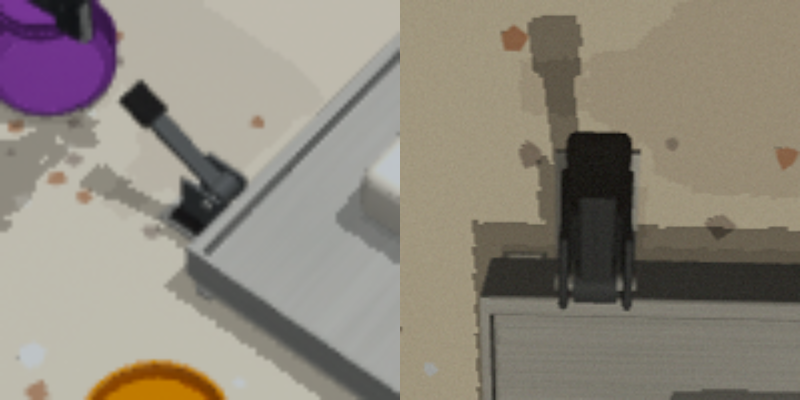

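The lever is fully up: its measured slope is about 0.51 rad above level. Next I'll move in front of the tray's face with the fingers shut.

```bash
python3 - <<'E'
from h import *
to([.512,.0795,.15]);to([.512,.0795,.027])
E
```

```text
to [0.512, 0.0795, 0.15] turn  shift cm [-5.4454  9.6544  3.1159]
to [0.512, 0.0795, 0.027] turn  shift cm [-5.3377  9.6619 15.4154]
```

Call:
carry_out(steps=[[[0,0,0],[-1,3,0],255],[[0,0,0],[-3,7,1],255],[[0,0,0],[-5,9.5,3],255],[[0,0,0],[-5.2,9.6,7],255],[[0,0,0],[-5.2,9.6,11],255],[[0,0,0],[-5.2,9.6,14],255],[[0,0,0],[-5.2,9.6,15.3],255],[[0,0,0],[-5.2,9.6,15.3],255]])

```text
clock: 9.3
tcp_pos: [0.5064, 0.0796, 0.0221]
orientation: [-0.001, 0.047, 0.999, 0.0]
wrist_force: [0.0, 0.3, 0.5]
finger_gap: -0.0001
grip_force: 0.0
```

Call:
carry_out(steps=[[[0,0,0],[-0.3,0,0],255],[[0,0,0],[-0.6,0,0],255],[[0,0,0],[-0.9,0,0],255],[[0,0,0],[-1.2,0,0],255],[[0,0,0],[-1.5,0,0],255],[[0,0,0],[-1.8,0,0],255],[[0,0,0],[-2.1,0,0],255],[[0,0,0],[-2.4,0,0],255]])

```text
clock: 10.3
tcp_pos: [0.5309, 0.0773, 0.0222]
orientation: [-0.0, 0.047, 0.999, 0.0]
wrist_force: [-0.4, -1.2, -0.2]
finger_gap: 0.0002
grip_force: 0.0
```

Call:
carry_out(steps=[[[0,0,0],[-0.3,0,0],255],[[0,0,0],[-0.6,0,0],255],[[0,0,0],[-0.9,0,0],255],[[0,0,0],[-1.2,0,0],255],[[0,0,0],[-1.5,0,0],255],[[0,0,0],[-1.8,0,0],255],[[0,0,0],[-2.1,0,0],255],[[0,0,0],[-2.4,0,0],255]])

```text
clock: 11.3
tcp_pos: [0.5547, 0.0749, 0.0222]
orientation: [-0.0, 0.047, 0.999, -0.0]
wrist_force: [-2.8, -1.8, -0.5]
finger_gap: -0.0002
grip_force: 1.1
```

Call:
carry_out(steps=[[[0,0,0],[-0.35,0,0],255],[[0,0,0],[-0.7,0,0],255],[[0,0,0],[-1.1,0,0],255],[[0,0,0],[-1.5,0,0],255],[[0,0,0],[-1.9,0,0],255],[[0,0,0],[-2.3,0,0],255],[[0,0,0],[-2.7,0,0],255],[[0,0,0],[-3.1,0,0],255]])

```text
clock: 12.3
tcp_pos: [0.5858, 0.0721, 0.0223]
orientation: [0.0, 0.047, 0.999, 0.0]
wrist_force: [-2.6, -0.7, 0.1]
finger_gap: 0.0001
grip_force: 1.1
```

Call:
carry_out(steps=[[[0,0,0],[-0.4,0,0],255],[[0,0,0],[-0.8,0,0],255],[[0,0,0],[-1.2,0,0],255],[[0,0,0],[-1.6,0,0],255],[[0,0,0],[-2,0,0],255],[[0,0,0],[-2.3,0,0],255],[[0,0,0],[-2.6,0,0],255],[[0,0,0],[-2.8,0,0],255]])

```text
clock: 13.3
tcp_pos: [0.6136, 0.0695, 0.0223]
orientation: [0.0, 0.047, 0.999, 0.0]
wrist_force: [-2.0, -2.0, 1.7]
finger_gap: 0.0001
grip_force: 1.1
```

```bash
python3 - <<'E'
from h import *
a,D=env.read_camera('scene');b,E=env.read_camera('top')
save('m4.png',np.hstack([cv2.resize(a[120:350,240:470],(400,400)),cv2.resize(b[50:250,150:350],(400,400))]))
E
```

```text
(no output)
```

View pics/m4.png

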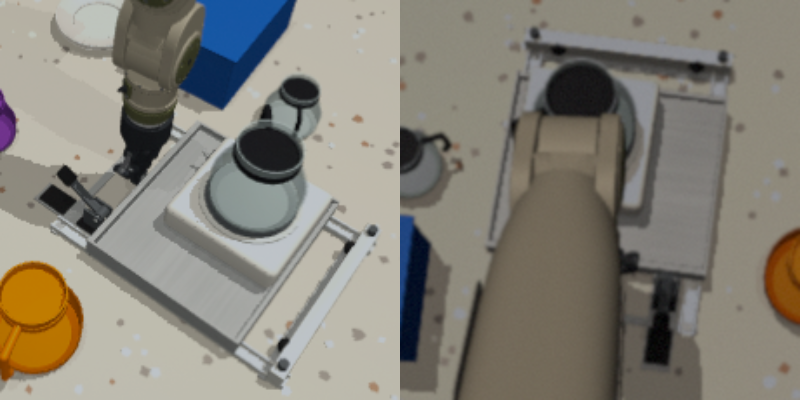

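The carafe still stands on the hot plate. The top view shows the tray's back edge (705,97) about 20–35 mm short of the stop (720,70). I'll creep from here.

Call:
carry_out(steps=[[[0,0,0],[-0.15,0,0],255],[[0,0,0],[-0.3,0,0],255],[[0,0,0],[-0.45,0,0],255],[[0,0,0],[-0.6,0,0],255],[[0,0,0],[-0.7,0,0],255],[[0,0,0],[-0.8,0,0],255],[[0,0,0],[-0.9,0,0],255],[[0,0,0],[-1.0,0,0],255]])

```text
clock: 14.4
tcp_pos: [0.6235, 0.0686, 0.0224]
orientation: [0.0, 0.047, 0.999, 0.0]
wrist_force: [-2.7, -0.9, 2.5]
finger_gap: -0.0003
grip_force: 1.0
```

Call:
carry_out(steps=[[[0,0,0],[-0.1,0,0],255],[[0,0,0],[-0.15,0,0],255],[[0,0,0],[-0.2,0,0],255],[[0,0,0],[-0.25,0,0],255],[[0,0,0],[-0.3,0,0],255],[[0,0,0],[-0.35,0,0],255],[[0,0,0],[-0.4,0,0],255],[[0,0,0],[-0.4,0,0],255]])

```text
clock: 15.4
tcp_pos: [0.6274, 0.0681, 0.0223]
orientation: [0.0, 0.047, 0.999, 0.0]
wrist_force: [-2.0, -0.3, 0.8]
finger_gap: 0.0004
grip_force: 0.8
```

Call:
carry_out(steps=[[[0,0,0],[-0.05,0,0],255],[[0,0,0],[-0.1,0,0],255],[[0,0,0],[-0.15,0,0],255],[[0,0,0],[-0.2,0,0],255],[[0,0,0],[-0.25,0,0],255],[[0,0,0],[-0.3,0,0],255],[[0,0,0],[-0.35,0,0],255],[[0,0,0],[-0.4,0,0],255]])

```text
clock: 16.4
tcp_pos: [0.6312, 0.0678, 0.0222]
orientation: [-0.0, 0.047, 0.999, -0.0]
wrist_force: [-2.1, -1.3, 1.2]
finger_gap: 0.0004
grip_force: 1.0
```

```bash
python3 - <<'E'
from h import *
a,D=env.read_camera('scene')
save('m5.png',cv2.resize(a[220:350,340:470],(600,600),interpolation=cv2.INTER_CUBIC))
E
```

```text
(no output)
```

View pics/m5.png

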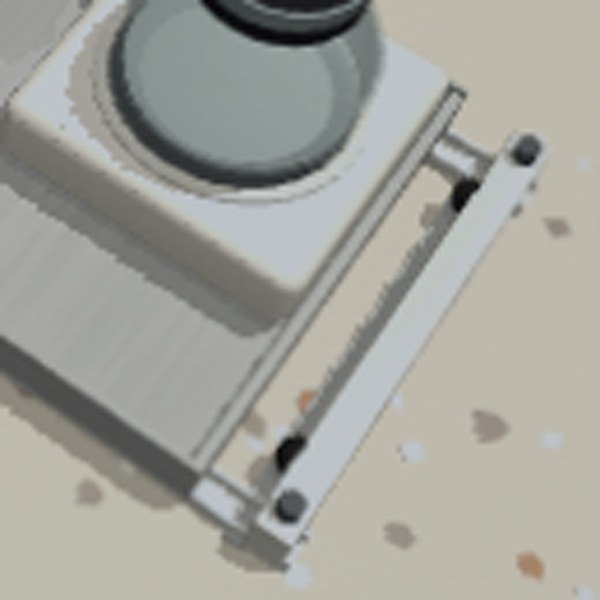

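The back edge at (240,470) is still short of the buffer at (285,455) by roughly 20 mm, so I'll continue.

Call:
carry_out(steps=[[[0,0,0],[-0.15,0,0],255],[[0,0,0],[-0.3,0,0],255],[[0,0,0],[-0.45,0,0],255],[[0,0,0],[-0.6,0,0],255],[[0,0,0],[-0.75,0,0],255],[[0,0,0],[-0.85,0,0],255],[[0,0,0],[-0.95,0,0],255],[[0,0,0],[-1.0,0,0],255]])

```text
clock: 17.45
tcp_pos: [0.6413, 0.0669, 0.0222]
orientation: [-0.0, 0.047, 0.999, 0.0]
wrist_force: [-2.1, -1.5, -1.0]
finger_gap: 0.0001
grip_force: 1.0
```

Call:
carry_out(steps=[[[0,0,0],[-0.05,0,0],255],[[0,0,0],[-0.1,0,0],255],[[0,0,0],[-0.15,0,0],255],[[0,0,0],[-0.2,0,0],255],[[0,0,0],[-0.25,0,0],255],[[0,0,0],[-0.3,0,0],255],[[0,0,0],[-0.35,0,0],255],[[0,0,0],[-0.4,0,0],255]])

```text
clock: 18.45
tcp_pos: [0.6452, 0.0665, 0.0223]
orientation: [-0.0, 0.047, 0.999, 0.0]
wrist_force: [-2.2, -1.9, -0.3]
finger_gap: -0.0
grip_force: 1.0
```

Call:
carry_out(steps=[[[0,0,0],[-0.05,0,0],255],[[0,0,0],[-0.1,0,0],255],[[0,0,0],[-0.15,0,0],255],[[0,0,0],[-0.2,0,0],255],[[0,0,0],[-0.25,0,0],255],[[0,0,0],[-0.3,0,0],255],[[0,0,0],[-0.35,0,0],255],[[0,0,0],[-0.4,0,0],255]])

```text
clock: 19.45
tcp_pos: [0.6492, 0.0661, 0.0223]
orientation: [0.0, 0.047, 0.999, 0.0]
wrist_force: [-2.9, -0.9, -0.9]
finger_gap: 0.0
grip_force: 1.0
```

```bash
python3 - <<'E'
from h import *
print(env.get_state()['wrist_force'])
c=env.get_calibration('scene');a,D=env.read_camera('scene')
# rail direction profile near buffer at scene (400,320)
S=np.array([.92,-.098])
for off in (-.09,0.0):
  for d in np.arange(.86,.97,.004):
    p=np.array([d,.0,.03])+0; p[1]=.035-(d-.92)*.098+off
    u=proj(c,p)[0];print(off,round(d,3),u.round(0),a[int(u[1]),int(u[0])].sum(),dep(c,D,[u])[0])
E
```

```text
[-2.8871 -0.8846 -0.9212]
-0.09 0.86 [384. 300.] 497 [ 0.8601 -0.0508  0.0331]
-0.09 0.864 [385. 301.] 490 [ 0.8642 -0.0531  0.0365]
-0.09 0.868 [387. 302.] 489 [ 0.8681 -0.0539  0.0372]
-0.09 0.872 [388. 303.] 495 [ 0.8721 -0.054   0.0366]
-0.09 0.876 [390. 303.] 492 [ 0.8761 -0.0561  0.0398]
-0.09 0.88 [391. 304.] 490 [ 0.88   -0.0543  0.0358]
-0.09 0.884 [393. 305.] 495 [ 0.884  -0.0566  0.0392]
-0.09 0.888 [394. 306.] 496 [ 0.888  -0.0565  0.0384]
-0.09 0.892 [396. 307.] 494 [ 0.892  -0.0569  0.0385]
-0.09 0.896 [397. 308.] 499 [ 0.8959 -0.058   0.0398]
-0.09 0.9 [398. 309.] 430 [ 0.8998 -0.0603  0.0432]
-0.09 0.904 [400. 310.] 506 [ 0.9037 -0.0624  0.0464]
-0.09 0.908 [401. 311.] 414 [ 0.9079 -0.0565  0.0348]
-0.09 0.912 [403. 312.] 540 [ 0.9127 -0.0386  0.0014]
-0.09 0.916 [404. 313.] 300 [ 0.9167 -0.0406  0.0045]
-0.09 0.92 [406. 314.] 231 [ 0.9209 -0.0405  0.0035]
-0.09 0.924 [407. 315.] 480 [ 0.925  -0.0407  0.0031]
-0.09 0.928 [409. 316.] 580 [ 0.9277 -0.0595  0.0368]
-0.09 0.932 [411. 317.] 579 [ 0.9318 -0.058   0.0334]
-0.09 0.936 [412. 318.] 583 [ 0.9356 -0.0606  0.0374]
[... 1119 characters left out ...]
253 0.0464]
0.0 0.916 [418. 285.] 501 [0.9156 0.0258 0.0451]
0.0 0.92 [420. 286.] 381 [0.9202 0.0384 0.0247]
0.0 0.924 [421. 286.] 440 [0.9249 0.051  0.0043]
0.0 0.928 [423. 287.] 343 [0.929  0.0496 0.0058]
0.0 0.932 [424. 288.] 374 [0.9316 0.0283 0.0386]
0.0 0.936 [426. 289.] 577 [0.9355 0.0274 0.0394]
0.0 0.94 [427. 290.] 576 [0.9395 0.0268 0.0398]
0.0 0.944 [429. 291.] 578 [0.9435 0.0268 0.0393]
0.0 0.948 [430. 292.] 580 [0.9473 0.0247 0.0419]
0.0 0.952 [432. 293.] 579 [0.9515 0.0268 0.038 ]
0.0 0.956 [433. 294.] 513 [0.958  0.0502 0.0006]
0.0 0.96 [435. 295.] 548 [ 0.9622  0.0506 -0.0007]
0.0 0.964 [436. 296.] 546 [ 0.9666  0.052  -0.0036]
0.0 0.968 [438. 297.] 548 [0.9704 0.0492 0.0001]
```

Call:
carry_out(steps=[[[0,0,0],[-0.05,0,0],255],[[0,0,0],[-0.1,0,0],255],[[0,0,0],[-0.15,0,0],255],[[0,0,0],[-0.2,0,0],255],[[0,0,0],[-0.25,0,0],255],[[0,0,0],[-0.3,0,0],255],[[0,0,0],[-0.35,0,0],255],[[0,0,0],[-0.35,0,0],255]])

```text
clock: 20.5
tcp_pos: [0.6527, 0.0657, 0.0223]
orientation: [-0.0, 0.047, 0.999, 0.0]
wrist_force: [-2.9, -0.5, -1.0]
finger_gap: 0.0001
grip_force: 1.1
```

Call:
carry_out(steps=[[[0,0,0],[-0.04,0,0],255],[[0,0,0],[-0.08,0,0],255],[[0,0,0],[-0.12,0,0],255],[[0,0,0],[-0.15,0,0],255],[[0,0,0],[-0.18,0,0],255],[[0,0,0],[-0.21,0,0],255],[[0,0,0],[-0.25,0,0],255],[[0,0,0],[-0.25,0,0],255]])

```text
clock: 21.5
tcp_pos: [0.6538, 0.0656, 0.0223]
orientation: [-0.001, 0.047, 0.999, -0.0]
wrist_force: [-8.2, -1.6, 3.7]
finger_gap: -0.0002
grip_force: 3.4
```

The force has risen to 8 N, so the tray is against the buffers. I'll ease off slowly, then go up and over to the lever.

Call:
carry_out(steps=[[[0,0,0],[0.05,0,0],255],[[0,0,0],[0.1,0,0],255],[[0,0,0],[0.15,0,0],255],[[0,0,0],[0.3,0,0],255],[[0,0,0],[1,0,0],255],[[0,0,0],[3,0,0],255],[[0,0,0],[5,0,-3],255],[[0,0,0],[6.5,0,-7],255]])

```text
clock: 22.5
tcp_pos: [0.589, 0.0721, 0.0921]
orientation: [-0.001, 0.047, 0.999, 0.0]
wrist_force: [0.9, -0.4, 0.4]
finger_gap: 0.0003
grip_force: 0.0
```

Call:
carry_out(steps=[[[0,0,0],[1,0,-4],255],[[0,0,0],[1.5,-1,-8],255],[[0,0,0],[2,-4,-10],255],[[0,0,0],[2.5,-7,-10],255],[[0,0,0],[2.5,-9.7,-10],255],[[0,0,0],[2.5,-9.7,-10],255],[[0,0,0],[2.5,-9.7,-10],255],[[0,0,0],[2.5,-9.7,-10],255]])

```text
clock: 23.5
tcp_pos: [0.5566, -0.0217, 0.1923]
orientation: [0.0, 0.046, 0.999, 0.0]
wrist_force: [-0.7, -0.5, 0.1]
finger_gap: 0.0004
grip_force: 0.0
```

```bash
python3 - <<'E'
from h import *
import pickle
s=env.get_state();print(s['tcp_pos'],s['wrist_force'])
c=env.get_calibration('wrist');a,D=env.read_camera('wrist');pickle.dump((c,a,D),open('w5.pkl','wb'))
b,DB=env.read_camera('scene')
save('m6.png',np.hstack([a[100:420,120:440],cv2.resize(b[120:340,250:470],(440,440))[60:380]]))
E
```

```text
[ 0.5566 -0.0217  0.1923] [-0.718  -0.4779  0.0762]
```

View pics/m6.png

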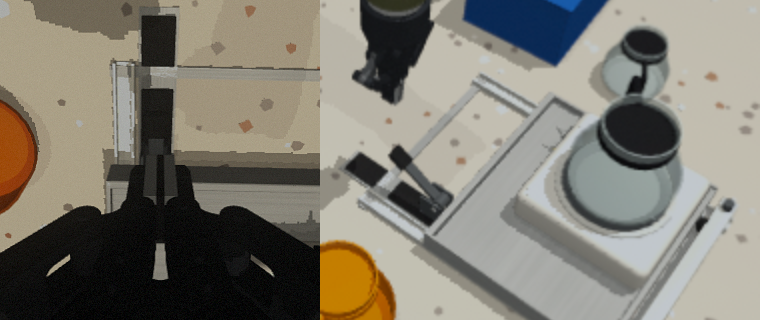

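The wrist crop shows the paddle at (158,112), full frame about (278,212), with the lever still up. The scene view shows the tray at the buffers and the carafe standing.

```bash
python3 - <<'E'
from h import *
import pickle
c,a,D=pickle.load(open('w5.pkl','rb'))
for y in range(180,262,6): print(y,a[y,278].sum(),dep(c,D,[(278,y)])[0])
for x in range(256,302,3): print(x,a[212,x].sum(),dep(c,D,[(x,212)])[0])
E
```

```text
180 398 [ 0.5582 -0.0231  0.0043]
186 403 [ 0.5648 -0.0238  0.004 ]
192 97 [ 0.5696 -0.0242  0.01  ]
198 75 [ 0.5764 -0.0249  0.0093]
204 76 [ 0.583  -0.0255  0.0095]
210 74 [ 0.5902 -0.0262  0.008 ]
216 62 [ 0.5642 -0.0232  0.096 ]
222 73 [ 0.5689 -0.0236  0.097 ]
228 66 [ 0.5754 -0.0243  0.0936]
234 65 [ 0.582  -0.0249  0.0905]
240 150 [ 0.5905 -0.0258  0.0838]
246 141 [ 0.598  -0.0265  0.0798]
252 140 [ 0.6058 -0.0273  0.0757]
258 41 [ 0.5465 -0.0209  0.1995]
256 366 [ 0.593  -0.0508  0.0004]
259 243 [ 0.5918 -0.0471  0.0046]
262 66 [ 0.5906 -0.0435  0.0088]
265 67 [ 0.5608 -0.0333  0.0935]
268 75 [ 0.5607 -0.0308  0.0945]
271 84 [ 0.5611 -0.0285  0.0939]
274 40 [ 0.5614 -0.0261  0.0937]
277 69 [ 0.5623 -0.0238  0.0918]
280 66 [ 0.5621 -0.0214  0.093 ]
283 72 [ 0.5626 -0.019   0.0922]
286 58 [ 0.5628 -0.0166  0.0923]
289 73 [ 0.5928 -0.0146  0.0103]
292 215 [ 0.5948 -0.0114  0.0055]
295 424 [ 0.5975 -0.0081 -0.0009]
298 460 [ 0.597  -0.0048  0.0013]
301 465 [ 0.5975 -0.0015  0.0007]
```

Call:
carry_out(steps=[[[0,0,0],[-1,0,2],255],[[0,0,0],[-2,-0.1,4],255],[[0,0,0],[-2.8,-0.1,6],255],[[0,0,0],[-2.8,-0.1,7.5],255],[[0,0,0],[-2.8,-0.1,8.5],255],[[0,0,0],[-2.8,-0.1,8.7],255],[[0,0,0],[-2.8,-0.1,8.7],255],[[0,0,0],[-2.8,-0.1,8.7],255]])

```text
clock: 24.6
tcp_pos: [0.5847, -0.0263, 0.1061]
orientation: [0.001, 0.047, 0.999, -0.0]
wrist_force: [-0.2, -0.6, 0.5]
finger_gap: 0.0002
grip_force: 0.0
```

```bash
cat >> h.py <<'E'
def feel(n=6):
    F=[]
    for _ in range(n):
        env.read_camera('wrist'); s=env.get_state(); F.append(s['wrist_force'])
    F=np.array(F);print('t',s['clock'],'F',F.mean(0),'sd',F.std(0),'tcp',s['tcp_pos'])
    th=np.arcsin(np.clip((s['tcp_pos'][2]-.055)/.078,-1,1));print('theta~',th)
E
python3 -c "
from h import *
feel()"
```

```text
t 24.9 F [0.1645 0.1064 0.1692] sd [0.3402 0.5829 0.2551] tcp [ 0.5843 -0.0262  0.1055]
theta~ 0.7045346380560285
```

Call:
carry_out(steps=[[[0,0,0],[0,0,0.5],255],[[0,0,0],[0,0,1],255],[[0,0,0],[0,0,1.3],255],[[0,0,0],[0.1,0,1.6],255],[[0,0,0],[0.25,0,1.9],255],[[0,0,0],[0.4,0,2.2],255],[[0,0,0],[0.5,0,2.4],255],[[0,0,0],[0.6,0,2.6],255]])

```text
clock: 25.9
tcp_pos: [0.5787, -0.0256, 0.08]
orientation: [0.001, 0.047, 0.999, 0.0]
wrist_force: [-0.6, 0.8, 5.4]
finger_gap: 0.0002
grip_force: 2.3
```

```bash
python3 -c "
from h import *
feel(4)"
```

```text
t 26.1 F [-0.602   0.8183  4.239 ] sd [0.3263 0.3322 0.398 ] tcp [ 0.5786 -0.0256  0.0797]
theta~ 0.3222825350069372
```

Call:
carry_out(steps=[[[0,0,0],[0,0,0.05],255],[[0,0,0],[0,0,0.1],255],[[0,0,0],[0.05,0,0.15],255],[[0,0,0],[0.05,0,0.2],255],[[0,0,0],[0.1,0,0.25],255],[[0,0,0],[0.1,0,0.3],255],[[0,0,0],[0.1,0,0.35],255],[[0,0,0],[0.1,0,0.4],255]])

```text
clock: 27.1
tcp_pos: [0.5769, -0.0254, 0.0752]
orientation: [-0.0, 0.047, 0.999, 0.0]
wrist_force: [-1.3, 1.3, 5.0]
finger_gap: 0.0
grip_force: 2.2
```

Call:
carry_out(steps=[[[0,0,0],[0,0,0.05],255],[[0,0,0],[0,0,0.1],255],[[0,0,0],[0.05,0,0.15],255],[[0,0,0],[0.05,0,0.2],255],[[0,0,0],[0.1,0,0.25],255],[[0,0,0],[0.1,0,0.3],255],[[0,0,0],[0.1,0,0.3],255],[[0,0,0],[0.1,0,0.3],255]])

```text
clock: 28.1
tcp_pos: [0.5762, -0.0254, 0.0722]
orientation: [-0.0, 0.047, 0.999, 0.0]
wrist_force: [-1.6, 0.3, 3.5]
finger_gap: 0.0
grip_force: 1.5
```

Still moving freely at about 4–5 N, so I'll continue down.

Call:
carry_out(steps=[[[0,0,0],[0,0,0.05],255],[[0,0,0],[0,0,0.1],255],[[0,0,0],[0.05,0,0.15],255],[[0,0,0],[0.05,0,0.2],255],[[0,0,0],[0.1,0,0.25],255],[[0,0,0],[0.1,0,0.3],255],[[0,0,0],[0.1,0,0.35],255],[[0,0,0],[0.1,0,0.4],255]])

```text
clock: 29.1
tcp_pos: [0.5752, -0.0254, 0.0682]
orientation: [-0.0, 0.047, 0.999, 0.0]
wrist_force: [-0.9, 0.8, 5.3]
finger_gap: 0.0002
grip_force: 2.2
```

Call:
carry_out(steps=[[[0,0,0],[0,0,0.05],255],[[0,0,0],[0,0,0.1],255],[[0,0,0],[0,0,0.15],255],[[0,0,0],[0.05,0,0.2],255],[[0,0,0],[0.05,0,0.25],255],[[0,0,0],[0.05,0,0.3],255],[[0,0,0],[0.05,0,0.35],255],[[0,0,0],[0.05,0,0.35],255]])

```text
clock: 30.1
tcp_pos: [0.5746, -0.0253, 0.0646]
orientation: [-0.0, 0.047, 0.999, 0.0]
wrist_force: [-2.0, 1.4, 3.7]
finger_gap: 0.0001
grip_force: 1.5
```

Call:
carry_out(steps=[[[0,0,0],[0,0,0.05],255],[[0,0,0],[0,0,0.1],255],[[0,0,0],[0.05,0,0.15],255],[[0,0,0],[0.05,0,0.2],255],[[0,0,0],[0.1,0,0.25],255],[[0,0,0],[0.1,0,0.3],255],[[0,0,0],[0.15,0,0.35],255],[[0,0,0],[0.15,0,0.4],255]])

```text
clock: 31.1
tcp_pos: [0.574, -0.0253, 0.061]
orientation: [0.001, 0.047, 0.999, -0.0]
wrist_force: [0.6, 0.8, 4.4]
finger_gap: -0.0001
grip_force: 2.1
```

Call:
carry_out(steps=[[[0,0,0],[0,0,0.05],255],[[0,0,0],[0,0,0.1],255],[[0,0,0],[0,0,0.15],255],[[0,0,0],[0.05,0,0.2],255],[[0,0,0],[0.05,0,0.25],255],[[0,0,0],[0.05,0,0.3],255],[[0,0,0],[0.05,0,0.35],255],[[0,0,0],[0.05,0,0.4],255]])

```text
clock: 32.1
tcp_pos: [0.5729, -0.0251, 0.0568]
orientation: [0.0, 0.047, 0.999, 0.0]
wrist_force: [2.1, 0.9, 4.2]
finger_gap: -0.0002
grip_force: 2.1
```

Lever is near level. Below level the other edge of the fingertip would bear, so I'll re-seat the tip nearer the paddle's centre.

Call:
carry_out(steps=[[[0,0,0],[0,0,-0.6],255],[[0,0,0],[0.8,0,-0.7],255],[[0,0,0],[1.8,0,-0.7],255],[[0,0,0],[1.8,0,-0.5],255],[[0,0,0],[1.8,0,-0.3],255],[[0,0,0],[1.8,0,-0.15],255],[[0,0,0],[1.8,0,0],255],[[0,0,0],[1.8,0,0.1],255]])

```text
clock: 33.1
tcp_pos: [0.555, -0.0235, 0.056]
orientation: [0.0, 0.047, 0.999, 0.0]
wrist_force: [-1.2, -0.1, 4.0]
finger_gap: -0.0001
grip_force: 1.9
```

Call:
carry_out(steps=[[[0,0,0],[0,0,0.05],255],[[0,0,0],[0,0,0.1],255],[[0,0,0],[0,0,0.15],255],[[0,0,0],[0,0,0.2],255],[[0,0,0],[0,0,0.25],255],[[0,0,0],[0,0,0.3],255],[[0,0,0],[0,0,0.35],255],[[0,0,0],[0,0,0.35],255]])

```text
clock: 34.1
tcp_pos: [0.5548, -0.0234, 0.0522]
orientation: [-0.0, 0.047, 0.999, 0.0]
wrist_force: [-1.8, -0.6, 3.7]
finger_gap: 0.0002
grip_force: 1.7
```

Call:
carry_out(steps=[[[0,0,0],[0,0,0.05],255],[[0,0,0],[0,0,0.1],255],[[0,0,0],[0,0,0.15],255],[[0,0,0],[0,0,0.2],255],[[0,0,0],[0,0,0.25],255],[[0,0,0],[0,0,0.3],255],[[0,0,0],[0,0,0.35],255],[[0,0,0],[0,0,0.35],255]])

```text
clock: 35.1
tcp_pos: [0.5548, -0.0234, 0.0488]
orientation: [0.0, 0.047, 0.999, 0.0]
wrist_force: [-2.8, -0.7, 4.4]
finger_gap: 0.0
grip_force: 2.4
```

Call:
carry_out(steps=[[[0,0,0],[0,0,0.05],255],[[0,0,0],[0,0,0.1],255],[[0,0,0],[0,0,0.15],255],[[0,0,0],[0,0,0.2],255],[[0,0,0],[0,0,0.25],255],[[0,0,0],[0,0,0.3],255],[[0,0,0],[0,0,0.3],255],[[0,0,0],[0,0,0.3],255]])

```text
clock: 36.1
tcp_pos: [0.5549, -0.0234, 0.0461]
orientation: [0.0, 0.047, 0.999, 0.0]
wrist_force: [-2.7, 0.3, 6.2]
finger_gap: 0.0001
grip_force: 3.6
```

Call:
carry_out(steps=[[[0,0,0],[0,0,0.05],255],[[0,0,0],[0,0,0.1],255],[[0,0,0],[0,0,0.15],255],[[0,0,0],[0,0,0.15],255],[[0,0,0],[0,0,0.15],255],[[0,0,0],[0,0,0.15],255],[[0,0,0],[0,0,0.15],255],[[0,0,0],[0,0,0.15],255]])

```text
clock: 37.1
tcp_pos: [0.555, -0.0234, 0.0448]
orientation: [0.0, 0.047, 0.999, -0.0]
wrist_force: [-3.7, -0.4, 7.7]
finger_gap: -0.0002
grip_force: 4.3
```

```bash
python3 -c "
from h import *
feel(5)"
```

```text
t 37.35 F [-3.0847 -0.0244  8.5213] sd [0.4346 0.3361 0.4743] tcp [ 0.555  -0.0234  0.0448]
theta~ -0.1309753597592592
```

Call:
carry_out(steps=[[[0,0,0],[0,0,0.03],255],[[0,0,0],[0,0,0.05],255],[[0,0,0],[0,0,0.07],255],[[0,0,0],[0,0,0.07],255],[[0,0,0],[0,0,0.07],255],[[0,0,0],[0,0,0.07],255],[[0,0,0],[0,0,0.07],255],[[0,0,0],[0,0,0.07],255]])

```text
clock: 38.35
tcp_pos: [0.555, -0.0234, 0.0442]
orientation: [0.0, 0.047, 0.999, -0.0]
wrist_force: [-3.3, -1.0, 9.1]
finger_gap: 0.0005
grip_force: 4.7
```

```bash
python3 -c "
from h import *
feel(6)"
```

```text
t 38.65 F [-3.1152 -0.1482  9.5408] sd [0.1137 0.7574 0.6332] tcp [ 0.555  -0.0234  0.0443]
theta~ -0.13817248493128112
```

9.9 N square to the paddle, inside the 8–11 N band. I'll lift off straight up and check.

Call:
carry_out(steps=[[[0,0,0],[0,0,-0.2],255],[[0,0,0],[0,0,-0.5],255],[[0,0,0],[0,0,-1],255],[[0,0,0],[0,0,-3],255],[[0,0,0],[0.5,0,-7],255],[[0,0,0],[2,0,-12],255],[[0,0,0],[3.5,0,-16],255],[[0,0,0],[4,0,-17],255]])

```text
clock: 39.65
tcp_pos: [0.516, -0.0198, 0.2168]
orientation: [0.003, 0.047, 0.999, -0.0]
wrist_force: [0.6, -0.9, -0.1]
finger_gap: -0.0
grip_force: 0.0
```

```bash
python3 - <<'E'
from h import *
a,D=env.read_camera('wrist');b,DB=env.read_camera('scene')
save('m7.png',np.hstack([a[60:380,120:440],cv2.resize(b[120:340,250:470],(440,440))[60:380]]))
c=env.get_calibration('wrist');u,v=proj(c,[.566,-.025,.04])[0]
for y in range(int(v)-20,int(v)+60,6): print(y,a[y,int(u)].sum(),dep(c,D,[(u,y)])[0])
print(env.get_state()['tcp_pos'],env.get_state()['qvel'])
E
```

```text
207 212 [ 0.5562 -0.0242  0.0018]
213 73 [ 0.5499 -0.0235  0.0392]
219 78 [ 0.5552 -0.0239  0.0428]
225 90 [ 0.5618 -0.0246  0.0432]
231 70 [ 0.5682 -0.0252  0.044 ]
237 91 [ 0.574  -0.0257  0.0464]
243 177 [ 0.581  -0.0264  0.0463]
249 166 [ 0.5886 -0.0272  0.0451]
255 55 [ 0.5052 -0.0185  0.2193]
261 61 [ 0.5044 -0.0184  0.2266]
267 66 [ 0.5046 -0.0184  0.2317]
273 51 [ 0.5055 -0.0185  0.2351]
279 37 [ 0.5049 -0.0184  0.241 ]
285 48 [ 0.5045 -0.0183  0.246 ]
[ 0.5155 -0.0197  0.2147] [-0.001   0.0376 -0.0335 -0.0308  0.0017  0.0004]
```

View pics/m7.png

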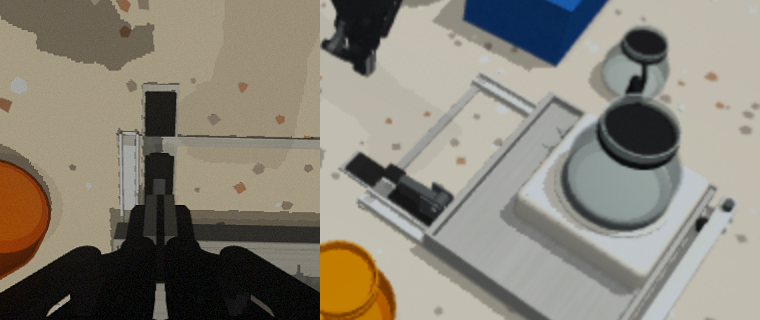

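The lever stays down with the paddle's top at about 44 mm. The tray's back edge is at the buffers (crop about (710,215)) and unmoved, the carafe is upright, and the arm is clear. Handing in.

```bash
python3 -c "
from workcell import env
print(env.hand_in())"
```

```text
the job is handed in; nothing more can be done
None
```

The job is handed in, with no verdict shown: lever flicked fully up, tray rolled gently onto the buffers (about 8 N) with the carafe still standing, and brake lever pressed down to about 9.9 N and staying down.

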